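# Check quarter-turn thumb screws in a gauge

### The job

Try the three thumb screws standing in the leaning gauge by turning each one clockwise. Two turn freely: turn those a quarter turn, fully home against the stop, and leave them in the gauge. The one that binds is a reject: draw it out and put it in the orange parts bin, leaving the other things on the bench as they are and never taking a free-turning screw out of the gauge.

Things in the scene. Friction and masses are not known exactly. Their poses are not given: they have to be found in the camera images.
- screw_a: Steel quarter-turn thumb screw in one of the gauge's sockets (which one varies); all three look alike. Origin on its axis at the underside of the collar (28 mm across, 4 mm thick) that lies on the gauge face; z along the axis out of the gauge, 30 deg from vertical; x along the wing. Wing 28 (x) x 11 (y) mm, up to z = 34 mm; grip it across y, from z = 6 mm up.
- screw_b: Like screw_a. All start with the wing pointing up the slope, y parallel to the gauge's y. A free screw turns 65 to 80 deg clockwise (looking down on its head) almost without torque, to a solid stop; it is then held under a ledge and cannot be drawn out. The screw that binds stops hard after 10 to 20 deg. Two are free, one binds.
- screw_c: Like screw_a. Below the collar, hidden in the socket: a 16 mm shank down to z = -28 mm with two cross lugs along x, 30 mm over both, 6 mm wide. Turned back to its start angle, a screw can be drawn straight out along its axis and is clear of the face after 30 mm. Mass 50 to 85 g.
- gauge: Fixed aluminium plate 80 x 188 mm leaning 30 deg to its front (-x) on a base plate 130 x 180 mm. Origin: centre of the base's underside on the bench; z up, y along the row of sockets. Sockets in the face at y = -62, 0, +62 mm, x = 0, z = 85 mm; face normal (-0.5, 0, 0.866). Play: bore 1.2 mm all round, lug slots 1.7 mm each side.
- reject_bin: Fixed orange open-front parts bin, 167 (x) x 114 (y) x 75 mm, front lip 34 mm high at -x. Origin at the centre of its underside. Inside 158 x 100 mm, 92 mm between the side rims in the back half; floor 2 mm thick; the bolts seen in it are no obstacle. Dropping the reject in from the rim's height is all right.
- heatsink_0: Finned aluminium heat sink 90 x 50 x 34 mm, a bystander; origin at the centre of its underside
- module_2: Cream block-shaped electronic module 37 x 46 x 31 mm with blade terminals, a bystander; origin at the centre of its underside
- post: Pale round spacer post standing on end, 25 mm across, 71 mm high, a bystander; origin at the centre of its underside
Not all that is in view belongs to the job. Leave any purple look-alike of the screw_a alone.

How it is judged:
At the end, for the whole second after the job is handed in: The two free-turning screws are still seated in their sockets (within 8 mm of where they were), turned at least 55 degrees of their 65 to 80 and released; the screw that binds lies at rest inside the bin, its collar under 60 mm above the bench (angle between the y axis of each of screw_a, screw_b and the y axis of gauge, either way round above 0.96 rad and distance of each of screw_a, screw_b from where it was at the start of the episode below 0.008 m and x of screw_c in the frame of reject_bin between -0.082 and 0.082 m and y of screw_c in the frame of reject_bin between -0.052 and 0.052 m and z of screw_c in the frame of reject_bin between 0 and 0.06 m and linear speed of screw_c below 0.05 m/s); the robot touches nothing.
It fails at once if a screw that turns freely is taken out of the gauge (distance of any of screw_a, screw_b from where it was at the start of the episode above 0.025 m).
It fails at once if a bystander is moved more than 3 cm (distance of any of heatsink_0, module_2, post from where it was at the start of the episode above 0.03 m).
It also fails if it takes over 72 s, if anything falls off the work surface, if the arm or the gripper's body presses on something with over 40 N, if the wrist force passes 120 N, or if a joint passes its speed limit or range.

### The arm

A 6-joint arm with a two-finger parallel gripper is mounted at the origin on the work surface; the furniture and walls round the work are solid. World frame = base frame: x ahead of the robot, y to its left, z up, the work surface at z = 0. Lengths are in m, angles in rad, forces in N, time in s.
With the tool pointing down it reaches from about 0.375 to 0.9 m from the base axis. Payload 3.1 kg.
Tool frame: the origin (TCP) lies at the very end of the fingers, on their centre line; the grasp point (between the pads) lies 19 mm behind it; z points along the fingers, y is the line along which they close (so a half turn about z gives the same grasp; the last joint's range is limited). The gripper opens to 87 mm and grips with 3 to 60 N. Pads are 19 mm wide; open, the fingers measure 117 mm over their backs; the gripper's body (75 mm by 190 mm) begins 51 mm behind the grasp point.
Start: joints at [1.02, 0.527, 1.433, -0, 1.181, -0.178], TCP at [0.228, 0.582, 0.223] pointing down, gripper open.
Joint ranges: [-3.08, 3.08], [-0.75, 2.2], [0.22, 2.44], [-1.43, 4.57], [0, 2.65], [-2.85, 2.85]. Speed limits (rad/s): [2.79, 2.79, 3.14, 3.14, 3.14, 3.14].

### API

Orientations are given as a 3x3 rotation matrix whose columns are the frame's x, y, z axes.
In Python, from plant import move_pose, move_linear, move_j, grip, dwell, solve_ik, read_camera, PlanningError, close_job, read_t, read_qpos, read_qd, read_tau, read_eef_pos, read_ee_rot, read_wrist_force, read_wrist_torque, read_width, read_grip_force gives the robot as it stands. The module is installed in compiled form; this text tells all that it offers. Calls block until the motion is done:
- move_pose(position, orientation): joint-space move of the TCP to a pose.
- move_linear(position, max_speed=0.15, orientation=None): straight line of the TCP; orientation=None keeps the orientation; max_speed is the mean speed in m/s.
- move_j(angles): joint-space move.
- grip(opening, force=None): finger opening in m; force is the grip in N (None keeps the last); returns when the fingers have stopped.
- dwell(seconds).
- solve_ik(position, orientation): joint angles nearest the present ones, or None.
- read_camera(name): name is "scene" or "top" or "wrist"; returns a dict with "color" (400x640x3 uint8, blue, green, red), "mtx" (3x3 intrinsics, pixels), "dist" ([k1, k2, p1, p2, k3] as OpenCV has them; the pictures are not rectified), "world_to_cam" (4x4, takes a point from world to camera coordinates). Camera axes: x right, y up, looking along -z (the intrinsics and any distortion apply to the point x, -y, -z); pixel columns grow to the right and rows downward; lengths in m; the calibration is good to about 2 mm. A picture is of the moment at which its call begins. There is no depth.
A pose or a line that the arm cannot do raises PlanningError and nothing moves.
- close_job(): hands the job in; it is judged then, once.
Readings, each from a call of its own:
- read_t(): time.
- read_qpos(): joint angles.
- read_qd(): joint speeds.
- read_tau(): joint torques, N m.
- read_eef_pos(): TCP position.
- read_ee_rot(): TCP orientation.
- read_wrist_force(): force on the tool from outside, world axes, zero at the start.
- read_wrist_torque(): the same for the moment, N m.
- read_width(): finger opening in m.
- read_grip_force(): force on a finger pad.
Only numpy, scipy, OpenCV 4.12 (cv2) and the standard library are available. Lean on these libraries where they do the work, as an engineer would, in place of code of your own. Each camera call takes 0.05 s, during which the arm holds its last target. There are 200 camera calls.

## Working session

There is one attempt and no reset: what is moved stays moved. The work goes in short steps, each a Python script; the robot and the scene stay as the last script left them, time stands still between calls to the robot, and variables do not carry over. Pictures are saved under pics/ and viewed, at most 10 in all, crops included, and the job is handed in when it is done.

```bash
mkdir -p pics
python3 - <<'E'
from plant import *
import cv2,numpy as np,pickle
d={n:read_camera(n) for n in("scene","top")}
pickle.dump(d,open('cams.pkl','wb'))
for n in d:
    cv2.imwrite(f'pics/{n}.png',d[n]['color']); print(n,d[n]['mtx'].tolist(),d[n]['dist'],np.round(d[n]['world_to_cam'],3).tolist())
print(read_t(),read_wrist_force())
E
```

```text
scene [[431.1574341397157, 0.0, 322.6988069790286], [0.0, 431.1574341397157, 200.74448970747332], [0.0, 0.0, 1.0]] [-0.05538752  0.          0.          0.          0.        ] [[-0.892, -0.452, -0.015, 0.464], [0.199, -0.421, 0.885, -0.158], [-0.406, 0.786, 0.465, -0.963], [0.0, 0.0, 0.0, 1.0]]
top [[388.4341963063105, 0.0, 314.80619758959295], [0.0, 388.4341963063105, 201.12753961759304], [0.0, 0.0, 1.0]] [-0.09719603  0.          0.          0.          0.        ] [[0.027, -1.0, -0.016, 0.027], [0.987, 0.024, 0.16, -0.508], [-0.16, -0.02, 0.987, -0.921], [0.0, 0.0, 0.0, 1.0]]
0.1 [0.0490346  1.02335806 0.00302675]
```

View pics/scene.png

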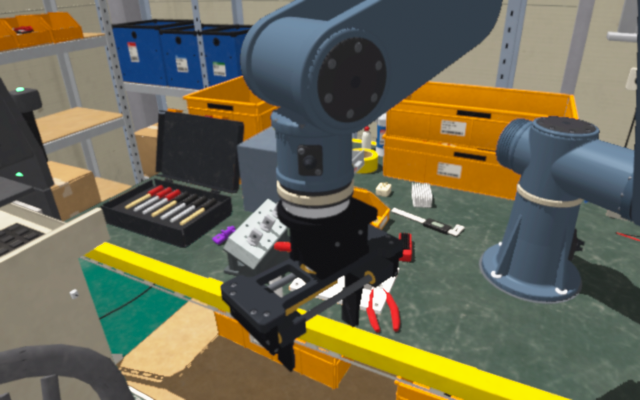

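View pics/top.png

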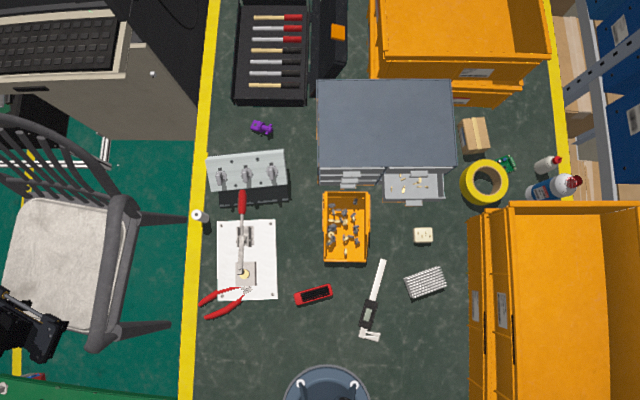

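```bash
cat > util.py <<'E'
import cv2,numpy as np
def ray(c,uv):
    p=cv2.undistortPoints(np.array([[uv]],float),c['mtx'],c['dist'])[0,0]
    M=c['world_to_cam'];R=M[:3,:3];o=-R.T@M[:3,3]
    d=R.T@np.array([p[0],-p[1],-1]);return o,d/np.linalg.norm(d)
def onz(c,uv,z):
    o,d=ray(c,uv);return o+d*(z-o[2])/d[2]
def proj(c,P):
    M=c['world_to_cam'];q=(M[:3,:3]@np.atleast_2d(P).T).T+M[:3,3]
    q=q*[1,-1,-1];return cv2.projectPoints(q,np.zeros(3),np.zeros(3),c['mtx'],c['dist'])[0][:,0]
E
python3 - <<'E'
import pickle,cv2,numpy as np
from util import *
d=pickle.load(open('cams.pkl','rb'));c=d['top']
a=cv2.resize(c['color'][140:215,195:297],None,fx=7,fy=7,interpolation=cv2.INTER_CUBIC)
cv2.imwrite('pics/c1.png',a)
b=cv2.resize(c['color'][180:275,310:380],None,fx=5,fy=5,interpolation=cv2.INTER_CUBIC)
s=cv2.resize(d['scene']['color'][185:285,200:300],None,fx=4.75,fy=4.75,interpolation=cv2.INTER_CUBIC)
cv2.imwrite('pics/c2.png',np.hstack([b[:475,:300],s]))
for uv,z in [((221,175),.1),((247,175),.1),((272,173),.1),((346,265),.034),((346,192),.075),((198,216),.071),((242,192),.1),((317,168),.2)]: print(uv,onz(c,uv,z).round(3))
E
```

```text
(221, 175) [0.555 0.264 0.1  ]
(247, 175) [0.556 0.201 0.1  ]
(272, 173) [0.562 0.142 0.1  ]
(346, 265) [ 0.352 -0.04   0.034]
(346, 192) [ 0.525 -0.034  0.075]
(198, 216) [0.459 0.321 0.071]
(242, 192) [0.515 0.211 0.1  ]
(317, 168) [0.551 0.035 0.2  ]
```

View pics/c1.png

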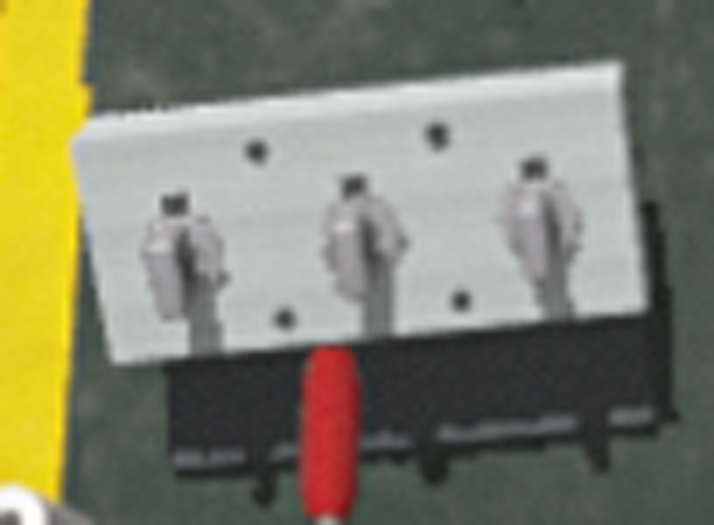

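View pics/c2.png

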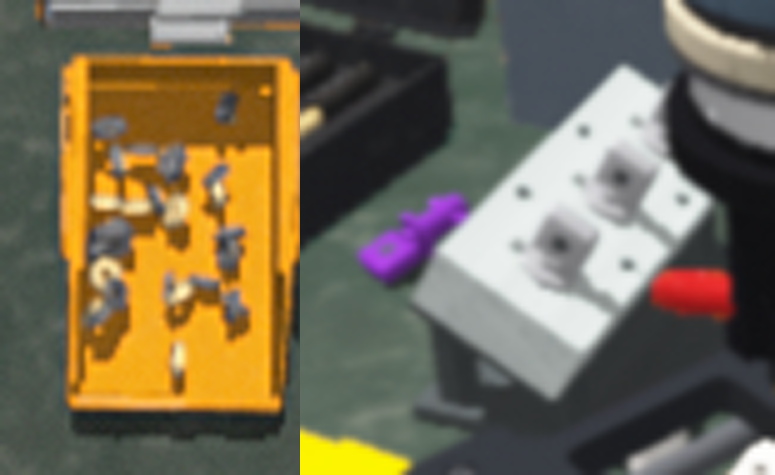

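```bash
cat >> util.py <<'E'
def tri(c1,u1,c2,u2):
    o1,d1=ray(c1,u1);o2,d2=ray(c2,u2)
    t=np.linalg.lstsq(np.c_[d1,-d2],o2-o1,rcond=None)[0]
    a,b=o1+t[0]*d1,o2+t[1]*d2;return (a+b)/2,np.linalg.norm(a-b)
def frame(yaw):  # gauge slope-up, y, normal
    c,s=np.cos(yaw),np.sin(yaw);Rz=np.array([[c,-s,0],[s,c,0],[0,0,1]])
    h=np.sqrt(3)/2
    return Rz@np.array([[h,0,-.5],[0,1,0],[.5,0,h]])
def tool(yaw,ang=0,flip=1):  # tool z = -normal; y along gauge y; x up/down slope; ang=clockwise turn
    F=frame(yaw);R=np.c_[flip*F[:,0],-flip*F[:,1],-F[:,2]]
    c,s=np.cos(ang),np.sin(ang);return R@np.array([[c,-s,0],[s,c,0],[0,0,1]])
E
python3 - <<'E'
import pickle
from util import *
from plant import *
d=pickle.load(open('cams.pkl','rb'));c=d['top'];s=d['scene']
T=lambda x,y:(195+x/7,140+y/7);S=lambda x,y:(200+(x-300)/4.75,185+y/4.75)
print('handle tip',tri(c,T(330,350),s,S(655,288)))
print('face lower-left',tri(c,T(113,360),s,S(553,395)))
P=[onz(c,T(*p),.087) for p in((184,250),(364,232),(543,215))];print(np.round(P,4))
v=P[0]-P[2];yaw=np.arctan2(-v[0],v[1]);print('pitch',np.linalg.norm(v)/2,'yaw',yaw)
for k in((184,250),(364,232)): pass
print('collars', tri(c,T(184,250),s,S(552,252)), tri(c,T(364,232),s,S(615,187)))
print('bin',[onz(c,(310+x/5,180+y/5),z).round(3) for x,y,z in((70,405,.034),(283,405,.034),(68,58,.075),(300,60,.075))])
n=frame(yaw)[:,2]
for flip in(1,-1):
  for a in(0,1.5):
    print(flip,a,solve_ik(P[1]+.12*n,tool(yaw,a,flip)))
E
```

```text
handle tip (array([0.52905798, 0.22144433, 0.049566  ]), np.float64(0.00013374287580777578))
face lower-left (array([0.52814847, 0.30365071, 0.04066125]), np.float64(0.006443846363821606))
[[0.5558 0.2663 0.087 ]
 [0.5634 0.2041 0.087 ]
 [0.5707 0.1427 0.087 ]]
pitch 0.062224810791009756 yaw 0.11994018369266383
collars (array([0.55477286, 0.26547642, 0.08855874]), np.float64(0.0014842029220648438)) (array([0.56199111, 0.20330768, 0.08801702]), np.float64(0.0025633590910429088))
bin [array([0.361, 0.014, 0.034]), array([ 0.363, -0.09 ,  0.034]), array([0.525, 0.019, 0.075]), array([ 0.527, -0.092,  0.075])]
1 0 [ 0.18455832  0.35793229  2.06224489 -0.16219423  0.20129334  1.78575152]
1 1.5 None
-1 0 [ 0.18455832  0.35793229  2.06224489 -0.16219423  0.20129334 -1.35584113]
-1 1.5 [ 0.18455832  0.35793229  2.06224489 -0.16219423  0.20129334  0.14415887]
```

Run:
```python
import pickle
from util import *
from plant import *
yaw=.12;F=frame(yaw);n=F[:,2]
S=[np.array(p) for p in((.5555,.2658,.0865),(.5627,.2040,.0865),(.570,.1425,.0865))]
for p in S:
  for h in(.0,.05,.12): 
    for a in (0,1.45): q=solve_ik(p+h*n,tool(yaw,a,-1)); print(h,a,None if q is None else np.round(q,2))
print(solve_ik([.44,-.035,.12],tool(0,0,-1)))
move_pose(S[1]+.14*n,tool(yaw,0,-1)); print(read_t())
w=read_camera('wrist');t=read_camera('top');s=read_camera('scene');pickle.dump(dict(wrist=w,top=t,scene=s),open('c2.pkl','wb'))
for i,p in enumerate(S): print(proj(w,p).round(1))
cv2.imwrite('pics/w1.png',w['color'])
```

```text
0.0 0 [ 0.31  0.64  1.95 -1.22  0.1  -0.18]
0.0 1.45 [ 0.31  0.64  1.95 -1.22  0.1   1.27]
0.05 0 [ 0.32  0.54  1.98 -0.76  0.15 -0.64]
0.05 1.45 [ 0.32  0.54  1.98 -0.76  0.15  0.81]
0.12 0 [ 0.34  0.39  2.01 -0.44  0.26 -0.95]
0.12 1.45 [ 0.34  0.39  2.01 -0.44  0.26  0.5 ]
0.0 0 [0.18 0.63 2.   4.18 0.03 0.58]
0.0 1.45 [0.18 0.63 2.   4.18 0.03 2.03]
0.05 0 [ 0.18  0.52  2.04 -0.46  0.07 -1.06]
0.05 1.45 [ 0.18  0.52  2.04 -0.46  0.07  0.39]
0.12 0 [ 0.18  0.36  2.06 -0.16  0.2  -1.35]
0.12 1.45 [ 0.18  0.36  2.06 -0.16  0.2   0.1 ]
0.0 0 [0.03 0.62 2.04 2.36 0.06 2.27]
0.0 1.45 [ 0.03  0.62  2.04  2.36  0.06 -2.56]
0.05 0 [ 0.03  0.51  2.08  0.95  0.06 -2.6 ]
0.05 1.45 [ 0.03  0.51  2.08  0.95  0.06 -1.15]
0.12 0 [ 0.02  0.34  2.1   0.29  0.18 -1.94]
0.12 1.45 [ 0.02  0.34  2.1   0.29  0.18 -0.49]
[-0.51488869  0.49228231  2.39197195  2.25404418  0.32307744  1.97659702]
1.8
[[388.  182.2]]
[[319.4 181.9]]
[[251.  181.8]]
```

View pics/w1.png

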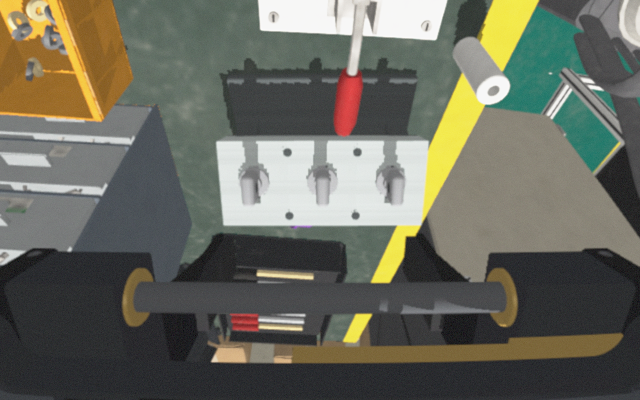

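Run:
```python
import pickle
from util import *
from plant import *
d=pickle.load(open('c2.pkl','rb'));w=d['wrist']
M=w['world_to_cam'];print('cam',(-M[:3,:3].T@M[:3,3]).round(3))
yaw=.12;F=frame(yaw);n=F[:,2]
S=[np.array(p) for p in((.5555,.2658,.0865),(.5627,.2040,.0865),(.570,.1425,.0865))]
a=w['color'][130:235,210:435].copy()
a=cv2.resize(a,None,fx=3.5,fy=3.5,interpolation=cv2.INTER_CUBIC)
for p in S:
  th=np.linspace(0,2*np.pi,60)
  for r,h in((.014,.004),):
    C=p-.0015*n+h*n+r*(np.cos(th)[:,None]*F[:,0]+np.sin(th)[:,None]*F[:,1])
    for u in (proj(w,C)-[210,130])*3.5: cv2.circle(a,tuple(int(x) for x in u),1,(0,0,255),-1)
  C=[p+.0325*n+sx*.014*F[:,0]+sy*.0055*F[:,1] for sx,sy in((-1,-1),(1,-1),(1,1),(-1,1))]
  cv2.polylines(a,[np.int32((proj(w,np.array(C))-[210,130])*3.5)],True,(0,255,0),1)
cv2.imwrite('pics/w2.png',a)
# mid-screw reach scan
q0=read_qpos()
for dp in(0,.03,.06,.09):
  # rotate tool about gauge y toward vertical by dp
  R=cv2.Rodrigues(F[:,1]*dp)[0]@tool(yaw,0,-1)
  for h in(.05,.008):
    q=solve_ik(S[1]+h*n,R);print(dp,h,None if q is None else np.round(q,2),R[2,2].round(3))
for hh in(.04,.03,.02,.014,.008,.004):
  q=solve_ik(S[1]+hh*n,tool(yaw,0,-1));print(hh,np.round(q,2))
```

```text
cam [0.341 0.177 0.308]
0 0.05 [ 0.18  0.52  2.04 -0.46  0.07 -1.06] -0.866
0 0.008 [0.18 0.61 2.01 4.52 0.03 0.25] -0.866
0.03 0.05 [ 0.18  0.52  2.02 -0.23  0.12 -1.29] -0.881
0.03 0.008 [ 0.18  0.61  1.99 -0.48  0.06 -1.05] -0.881
0.06 0.05 [ 0.18  0.51  2.   -0.15  0.17 -1.37] -0.894
0.06 0.008 [ 0.17  0.6   1.97 -0.22  0.11 -1.3 ] -0.894
0.09 0.05 [ 0.18  0.51  1.97 -0.11  0.22 -1.42] -0.907
0.09 0.008 [ 0.17  0.6   1.95 -0.14  0.16 -1.39] -0.907
0.04 [ 0.18  0.54  2.03 -0.6   0.05 -0.92]
0.03 [ 0.18  0.57  2.03 -0.82  0.04 -0.7 ]
0.02 [ 0.18  0.59  2.02 -1.18  0.03 -0.34]Traceback (most recent call last):
  File "<stdin>", line 26, in <module>
    return _wrapfunc(a, 'round', decimals=decimals, out=out)
    return _wrapit(obj, method, *args, **kwds)
    result = getattr(arr, method)(*args, **kwds)
TypeError: unsupported operand type(s) for *: 'NoneType' and 'float'
```

View pics/w2.png

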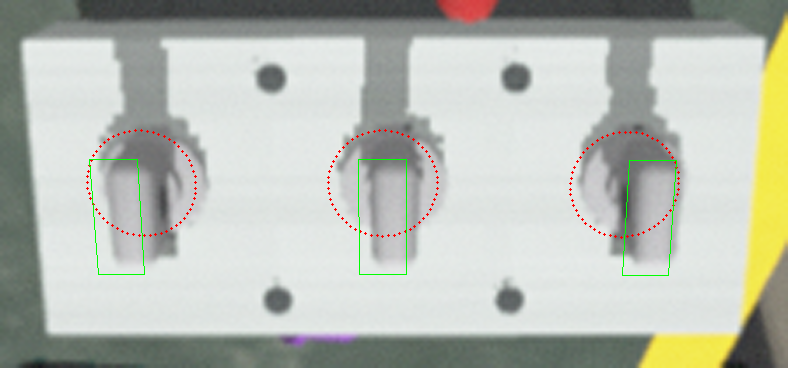

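```bash
cat >> util.py <<'E'
yaw=.12;F=frame(yaw);n=F[:,2]
S=[np.array(p)+[0,.0013,0] for p in((.5555,.2658,.0865),(.5627,.2040,.0865),(.570,.1425,.0865))]
def rot(a,dp=.045,flip=-1):
    return cv2.Rodrigues(-n*a)[0]@cv2.Rodrigues(F[:,1]*dp)[0]@tool(yaw,0,flip)
E
python3 - <<'E'
import pickle
from util import *
from plant import *
w=pickle.load(open('c2.pkl','rb'))['wrist']
for uv in((155,105),(190,225)): print('cab',onz(w,uv,0).round(3),onz(w,uv,.1).round(3))
t=pickle.load(open('cams.pkl','rb'))['top']
print('cab top',[onz(t,(317,168),z).round(3) for z in(.1,.15,.2)])
for i in range(3):
  for flip in(1,-1):
    o=[]
    for h,a in((.12,0),(.06,0),(.03,0),(.0075,0),(.0075,.4),(.0075,.8),(.0075,1.45)):
      q=solve_ik(S[i]+h*n,rot(a,flip=flip)); o.append(None if q is None else np.round(q[3:],2).tolist())
    print(i,flip,o)
E
```

```text
cab [0.557 0.032 0.   ] [0.487 0.079 0.1  ]
cab [0.76  0.038 0.   ] [0.624 0.083 0.1  ]
cab top [array([0.576, 0.036, 0.1  ]), array([0.564, 0.035, 0.15 ]), array([0.551, 0.035, 0.2  ])]
0 1 [[-0.31, 0.33, 2.06], [-0.43, 0.23, 2.17], [-0.52, 0.18, 2.26], [-0.61, 0.15, 2.35], [-0.53, 0.13, 2.66], None, [-0.81, 0.05, -2.31]]
0 -1 [[-0.31, 0.33, -1.08], [-0.43, 0.23, -0.97], [-0.52, 0.18, -0.88], [-0.61, 0.15, -0.8], [-0.53, 0.13, -0.48], [-0.51, 0.1, -0.11], [-0.81, 0.05, 0.84]]
1 1 [[-0.11, 0.28, 1.74], [-0.17, 0.16, 1.8], [-0.24, 0.11, 1.86], [-0.32, 0.08, 1.94], [-0.05, 0.07, 2.06], [0.32, 0.05, 2.08], [1.72, 0.03, 1.33]]
1 -1 [[-0.11, 0.28, -1.41], [-0.17, 0.16, -1.34], [-0.24, 0.11, -1.28], [-0.32, 0.08, -1.2], [-0.05, 0.07, -1.08], [0.32, 0.05, -1.06], [1.72, 0.03, -1.82]]
2 1 [[0.17, 0.26, 1.32], [0.29, 0.14, 1.2], [0.43, 0.09, 1.06], [0.64, 0.07, 0.86], [0.94, 0.08, 0.95], [1.25, 0.09, 1.02], [1.78, 0.11, 1.14]]
2 -1 [[0.17, 0.26, -1.82], [0.29, 0.14, -1.94], [0.43, 0.09, -2.08], [0.64, 0.07, -2.28], [0.94, 0.08, -2.19], [1.25, 0.09, -2.12], [1.78, 0.11, -2.0]]
```

```bash
cat > act.py <<'E'
from util import *
from plant import *
def side(): return float(np.dot(read_wrist_force(),F[:,1]))
def tq(): return float(np.dot(read_wrist_torque(),n))
def jpose(p,R):
    q=solve_ik(p,R)
    if q is None: raise RuntimeError('ik')
    move_j(q)
def approach(i,h=.0075,dy=0,dx=0):
    p=S[i]+dy*F[:,1]+dx*F[:,0]
    grip(.034,4)
    move_pose(p+.075*n,rot(0)); f0=read_wrist_force()
    move_linear(p+.03*n,.1,rot(0)); move_linear(p+h*n,.04,rot(0))
    dwell(.1);print('t',read_t(),'df',np.round(F.T@(np.array(read_wrist_force())-f0),2))
    s0=side();grip(0.0,4);dwell(.15);print('width',read_width(),'side',side()-s0,'gf',read_grip_force())
    return p+h*n
def turn(p,thr=.25,amax=1.5,step=.08,a=0):
    t0=tq();w0=read_width()
    while a<amax:
        a+=step;jpose(p,rot(a));t=tq()-t0;w=read_width()
        print(f'{a:.2f}:{t:.3f}/{1e3*w:.1f}',end=' ')
        if abs(t)>thr or w>w0+.0015: break
    print();return a
E
python3 - <<'E'
from act import *
p=approach(0)
print(read_eef_pos(),p,read_qpos().round(2) if hasattr(read_qpos(),'round') else read_qpos())
E
```

```text
t 4.9167 df [-1.22 -0.74 -0.2 ]
width 0.011027303122130305 side 2.4856452344462956 gf 3.999919854104519
[0.55194161 0.26693159 0.09313903] [0.55177697 0.26665108 0.09299519] [ 0.31  0.62  1.92 -0.61  0.15 -0.8 ]
```

Run:
```python
from act import *
p=S[0]+.0075*n
for k in(.0008,.0016,.0024):
    q=p+k*F[:,1];move_linear(q,.02,rot(0));dwell(.05);print(k,side(),F.T@read_wrist_force())
    if side()<.3:break
grip(0,20);print(read_width(),side())
a=turn(q);print(a,read_t(),tq(),F.T@read_wrist_force())
np.save('q.npy',q)
```

```text
0.0008 0.8638250150724557 [-0.25171347  0.86382502  0.4907587 ]
0.0016 0.16663900153379058 [-0.37400709  0.166639   -0.73461273]
0.010581138472528138 0.009370250251858152
0.08:-0.035/10.5 0.16:0.027/10.5 0.24:-0.051/11.0 0.32:0.013/10.9 0.40:-0.035/10.9 0.48:-0.008/10.9 0.56:0.021/10.9 0.64:0.032/10.7 0.72:0.041/10.6 0.80:0.017/10.8 0.88:0.047/10.9 0.96:0.075/10.5 1.04:0.060/10.6 1.12:0.029/10.5 1.20:0.069/10.8 1.28:0.105/10.9 1.36:0.280/10.8 
1.36 10.6833 0.2756114174559304 [ 6.22955991  0.48853351 -0.85059756]
```

Run:
```python
from act import *
q=np.load('q.npy');grip(.034,4)
move_linear(q+.03*n,.06);move_linear(q+.075*n,.12)
p=approach(1,dy=.0016,dx=.0012)
grip(0,20);print(side(),read_t())
a=turn(p,step=.1);print(a,read_t(),F.T@read_wrist_force());np.save('q.npy',p)
if a>.6:
    grip(.034,4);move_linear(p+.03*n,.06);move_linear(p+.075*n,.12);print('free',read_t())
```

```text
t 15.625 df [ 0.95  0.28 -0.51]
width 0.010841797210519016 side 0.6763791069144259 gf 4.000049256064813
-0.21901343240289595 16.5333
0.10:-0.038/11.1 0.20:0.330/11.2 
0.2 17.0333 [ 0.91116365 -1.95247378  3.34960705]
```

Run:
```python
from act import *
p=np.load('q.npy');t0=tq()
jpose(p,rot(0.1));jpose(p,rot(0));print('tq',t0,tq(),read_width())
grip(.034,4);move_linear(p+.03*n,.06);move_linear(p+.075*n,.12)
p=approach(2,dy=.0016,dx=.0012)
grip(0,20);print(side(),read_t())
a=turn(p,step=.1);print(a,read_t(),F.T@read_wrist_force())
if a>.6:
    grip(.034,4);move_linear(p+.03*n,.06);move_linear(p+.075*n,.12);print('free',read_t())
```

```text
tq 0.3471144289079681 -0.033489951317442486 0.01109042967185924
t 21.6167 df [ 0.23 -0.4   0.52]
width 0.011061602297023332 side 0.5749395263327896 gf 3.9999276324670063
0.15282312615295396 22.525
0.10:-0.050/10.9 0.20:-0.034/10.7 0.30:-0.003/11.1 0.40:-0.041/10.7 0.50:-0.028/10.9 0.60:0.003/11.1 0.70:0.006/10.6 0.80:0.086/11.0 0.90:0.013/10.8 1.00:0.027/10.6 1.10:-0.001/10.8 1.20:0.036/11.1 1.30:0.039/10.5 1.40:0.359/11.0 
1.4000000000000001 26.025 [ 3.5058691  -1.05976237  3.86282593]
free 28.0417
```

Run:
```python
from act import *
p=approach(1,dy=.0018,dx=.0012)
grip(0,35)
for h in(.006,.012,.02,.03,.045,.07):
    move_linear(p+h*n,.05);print(h,np.round(F.T@read_wrist_force(),1),round(read_width(),4))
D=cv2.Rodrigues(F[:,1]*np.pi/6)[0]@tool(yaw,0,-1)
for P in([.43,.15,.24],[.435,-.037,.24],[.435,-.037,.09]): print(solve_ik(P,D))
print(read_t())
w=read_camera('wrist');s=read_camera('scene');cv2.imwrite('pics/p1.png',np.vstack([w['color'][60:360],s['color'][100:360]]))
```

```text
t 30.5417 df [ 1.04 -0.23 -0.89]
width 0.010754559583508775 side -1.2875268679908092 gf 4.000076107076893
0.006 [-0.3 -0.5 -0.1] 0.0106
0.012 [ 1.  -0.6  0.7] 0.0106
0.02 [ 0.1  0.3 -0.4] 0.0103
0.03 [-0.4  0.6 -0.8] 0.0113
0.045 [-0.4  0.4 -1.9] 0.0108
0.07 [-0.8 -0.2 -1.2] 0.0112
[ 8.94230004e-02  2.74748005e-01  1.81972059e+00 -4.44089210e-16
  1.04712406e+00 -1.60137333e+00]
[-3.41929856e-01  2.48063888e-01  1.86088597e+00 -4.44089210e-16
  1.03264280e+00 -2.03272618e+00]
[-3.41929856e-01  5.25014190e-01  2.01527890e+00 -4.44089210e-16
  6.01299559e-01 -2.03272618e+00]
33.7417
```

View pics/p1.png

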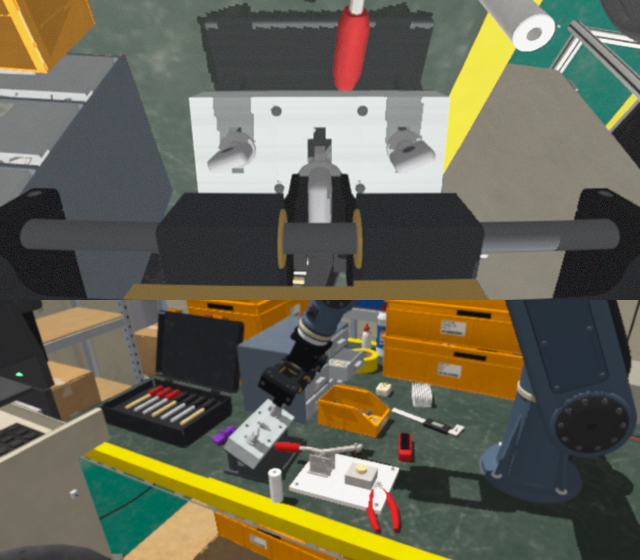

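Run:
```python
from act import *
D=cv2.Rodrigues(F[:,1]*np.pi/6)[0]@tool(yaw,0,-1)
D=cv2.Rodrigues(np.array([0,0,-.12]))[0]@D
move_pose([.43,.15,.24],D);print(read_width());move_pose([.435,-.037,.22],D);move_linear([.435,-.037,.09],.1)
print(read_t(),read_width(),np.round(read_wrist_force(),1))
grip(.034,5);dwell(.3);move_linear([.435,-.037,.22],.15);move_pose([.43,.15,.3],D);dwell(.3);print(read_t(),read_width())
t=read_camera('top')['color'];s=read_camera('scene')['color']
cv2.imwrite('pics/e1.png',np.hstack([cv2.resize(t[140:280,190:390],None,fx=2,fy=2),cv2.resize(s[170:310,200:400],None,fx=2,fy=2)]))
```

```text
0.010821377396657936
36.8917 0.010813735198514928 [ 0.5  0.8 -0.7]
40.0583 0.03387063351291311
```

View pics/e1.png

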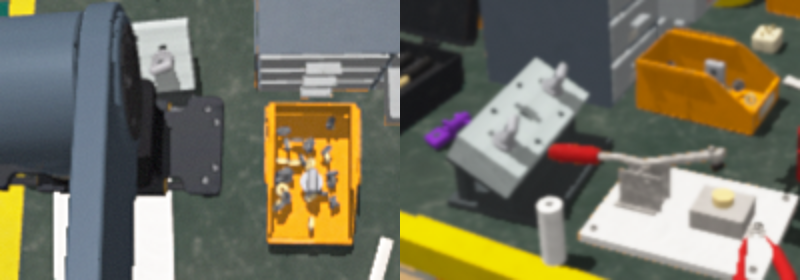

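The reject is in the bin: top view at crop (312,182), scene view at (713,70). The middle socket is empty, the outer two screws are turned and seated, and the post and clamp are unmoved.

```bash
python3 -c "
from plant import *
print(close_job(),read_t())"
```

```text
the job is handed in; nothing more can be done
the job is handed in; nothing more can be done
```

I handed the job in at about 40 s of the 72 s allowed: the two outer screws turned home to their stops (about 78–80° of tool turn) and stay in the gauge, and the middle one, which bound at about 11°, is in the orange bin; the hand-in returned no verdict.

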